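# Seat and shut the soap refill tap

## Task

The tapered plug with the green bar handle, on the soap refill keg's tap, has worked loose: it stands up out of its hole with its red neck showing, and it is open. Push the plug down and keep pushing firmly while you turn the bar clockwise (seen from above), so that it wedges into its taper: at the end the steel cap must be down on the collar, the bar straight across the spout (shut), and the plug must hold by itself when you let go. Do not knock over or push away the jar under the spout or the goods around the tap.

Things in the scene. Friction and masses are not known exactly. Their poses are not given: they have to be found in the camera images.
- keg: Fixed white soap keg, 168 mm across, 178 mm high, with a steel tap on its side. Origin: on the tap's upright axis at counter level. -x points along the spout, away from the keg; the keg's axis is 175 mm along +x, its wall 90 mm from the tap's axis. z is up. No stop marks shut: the bar can be turned past it, and back.
- collar (a point): Centre of the top of the tap's steel collar (52 mm across), 145 mm above the counter, on the tap's axis; axes as the keg's. The plug is stiff in its taper: about 0.4 N m turns it. Pushed straight down without turning it jams (some 35 N needed), but while it is turned a push of 8 N or more drives it down, by up to 11 mm per radian turned.
- spout (a point): Lower end of the spout, 68 mm from the tap's axis, 88 mm above the counter. The jar stands beneath it.
- bar (a point): Middle of the green bar handle: 78 mm long (its own y), 14 mm wide (its x), 30 mm high, z up. It stands on the steel cap, whose top is 15 mm lower. Bar, cap and red neck are one piece, the plug, which turns about and slides along the tap's upright axis. Shut: bar straight across the spout, its y along the keg's y. It starts 1.0 to 1.45 rad counter-clockwise from shut (seen from above).
- cap (a point): Centre of the underside of the plug's cap (52 mm across, 6 mm thick): about 8 mm above the collar at the start, 0 when home. Fingertips pinching the bar can also push down on the cap's top beside it. Turned without being pushed down, the plug climbs out, lifted by a light spring (3 N). Left alone it stays as it is.
- jar: Open amber jar, 60 mm across, 70 mm high, standing under the spout; origin at the centre of its underside. Leave it standing.
- pump: Green pump bottle, 64 mm across, 145 mm high; origin at the centre of its underside. Leave it standing.
- candle: Closed white candle jar with a yellow lid, 72 mm across, 80 mm high; origin at the centre of its underside. Leave it.
- giftbox: White gift box with a green band, 75 x 55 x 50 mm high; origin at the centre of its underside. Leave it.

How it is judged:
By the outcome, as a careful person would: the job done as asked, in the order asked, and still so for the second after the job is handed in, with the robot touching nothing.
It also fails if it takes over 42 s, if anything falls off the work surface, if the arm or the gripper's body presses on something with over 40 N, if the wrist force passes 120 N, or if a joint passes its speed limit or range.

## Robot

A 7-joint arm with a two-finger parallel gripper is mounted at the origin on the work surface. World frame = base frame: x ahead of the robot, y to its left, z up, the work surface at z = 0. Lengths are in m, angles in rad, forces in N, time in s.
With the tool pointing down it reaches from about 0.4 to 0.85 m from the base axis. Payload 10.4 kg.
Tool frame: the origin (TCP) lies at the very end of the fingers, on their centre line; the grasp point (between the pads) lies 19 mm behind it (manip.grip_depth is the distance from the TCP to the grasp point, in m); z points along the fingers, y is the direction in which the jaws open and shut (so a half turn about z gives the same grasp; the last joint's range is limited). The gripper opens to 85 mm and grips with 20 to 120 N. Pads are 22 mm wide; open, the fingers measure 114 mm over their backs; the gripper's body (76 mm by 85 mm) begins 54 mm behind the grasp point. The pads swing forward as they close: fully open they stand 13 mm farther back than shut.
Start: joints at [-1.313, 0.332, -0.065, 1.46, 0.022, 1.35, -0.088], TCP at [0.173, 0.601, 0.231] pointing down, gripper open.
Joint ranges: [-2.6, 2.6], [-0.5, 2.12], [-1.47, 1.34], [0.16, 2.42], [-1.27, 4.41], [0.06, 2.06], [-2.6, 2.6]. Speed limits (rad/s): [2.22, 2.22, 2.79, 2.79, 3.14, 3.14, 3.14].

## Interface

Orientations are given as a unit quaternion [x, y, z, w].
In Python, from workcell import manip gives the robot as it stands.
- The arm moves only by the tool step_arm, never from a script. Its argument "motion" is a list of rows, each a list of 6 numbers: the shift along the tool's x, y, z in mm, then the turn, a rotation vector about the tool's x, y, z in degrees. A call has 1 to 20 rows; each row shifts and turns the pose as measured when the row begins, along the tool's axes as they then stand; what a row does not reach is not made up. A row lasts 1/8 s, in which the tool goes at most 62.5 mm and 10.7 degrees, less where a joint would pass 70% of its speed; a pose out of reach is approached as far as the arm can. A call with a gripper value outside its range is refused whole. "jaw" is the finger opening in mm, from 0 to 85.4, set as the call begins (left out, the last holds). The fingers move at their own pace and stop on an object; "force" is the grip in N (left out, the last holds). Time passes only in rows, so rows that do not move let the fingers close. It gives the time, the measured TCP pose, the force and the opening at its end, in the units of the state.
- manip.get_obs(): the state, without advancing time (a new reading comes with each control period).
- manip.camera(name): name is "scene" or "top" or "wrist"; returns the picture (400x640x3 uint8, blue, green, red); there is no depth.
- manip.camera_info(name): a dict with "camera_matrix" (3x3 intrinsics, pixels), "R" (3x3) and "t" (3): a world point X has camera coordinates R X + t. Camera axes: x right, y down, z forward; pixel columns grow to the right and rows downward; lengths in m; the calibration is good to about 2 mm. A picture is of the moment at which its call begins: read the wrist's pose just before it. camera_info takes no time and is no camera call; for the wrist camera it gives the pose at the moment of the call.
- manip.hand_in(): hands the job in, once; it reports no verdict.
The state is a dict: "clock": time; "joint_pos": joint angles; "joint_velocities": joint speeds; "tau": joint torques, N m; "position": TCP position; "ee_rot": TCP orientation; "ft_force": force on the tool from outside, world axes, zero at the start; "torque": the same for the moment, N m; "grip_width": opening from 0.0 (shut) to 1.0 (fully open).
Only numpy, scipy, OpenCV 4.12 (cv2) and the standard library are available. Lean on these libraries where they do the work, as an engineer would, in place of code of your own. Each camera call takes 0.05 s, during which the arm holds its last target.

## Working session

There is one attempt and no reset: what is moved stays moved. The work goes in short steps, Python scripts to look and compute and a tool call to move; the robot and the scene stay as the last step left them, time stands still between calls to the robot, and variables do not carry over. Pictures are saved under pics/ and viewed, and the job is handed in when it is done.

Besides the shell and the picture viewer there is one more tool, called after "Call:" as name([rows], argument=value, ...), one row to a line, values as JSON. step_arm: Moves the arm, as the interface text tells. Its arguments: {"type":"object","properties":{"motion":{"type":"array"},"jaw":{"type":"number"},"force":{"type":"number"}},"required":["motion"]}

```bash
mkdir -p pics && python3 - <<'E'
from workcell import manip
import cv2
o=manip.get_obs();print(o)
for n in("scene","top","wrist"):
    i=manip.camera_info(n);print(n,i)
    cv2.imwrite(f"pics/{n}0.png",manip.camera(n))
print(manip.get_obs()["clock"])
E
```

```text
{'clock': 0.0, 'joint_pos': array([-1.31255081,  0.3328847 , -0.06468157,  1.460964  ,  0.02164516,
        1.34991531, -0.08848363]), 'joint_velocities': array([ 6.67593122e-04, -1.40556400e-04,  9.56583255e-04,  4.48924901e-06,
       -1.50326459e-03, -1.13614502e-03,  2.03030893e-04]), 'tau': array([-3.29692066e-04, -6.25461102e+01,  4.87623049e-02, -3.91594005e+01,
        1.61729398e-02,  9.93019261e-03, -1.27683711e-05]), 'position': array([0.17315338, 0.60012955, 0.23049707]), 'ee_rot': array([ 1.39946663e-01,  9.90158769e-01, -7.36203924e-04, -4.36133493e-05]), 'ft_force': array([-0.37164072, -0.58727367,  0.33229119]), 'torque': array([-0.03362853, -0.05035811, -0.02459248]), 'grip_width': 0.9983180575752644}
scene {'camera_matrix': array([[374.74210828,   0.        , 322.84512198],
       [  0.        , 374.74210828, 196.53828487],
       [  0.        ,   0.        ,   1.        ]]), 'R': array([[ 6.19476271e-01,  7.85015008e-01,  7.66809448e-04],
       [ 6.47465642e-01, -5.10379573e-01, -5.65951353e-01],
       [-4.43888942e-01,  3.51089916e-01, -8.24438280e-01]]), 't': a
[... 151 characters left out ...]
276, 198.22207525],
       [  0.        ,   0.        ,   1.        ]]), 'R': array([[-1.20590894e-02, -9.99926818e-01, -9.67887127e-04],
       [-9.86974350e-01,  1.20581678e-02, -1.60425165e-01],
       [ 1.60425096e-01, -9.79301638e-04, -9.87047532e-01]]), 't': array([-0.05812301,  0.59604207,  1.1547122 ])}
wrist {'camera_matrix': array([[335.36345597,   0.        , 322.83073991],
       [  0.        , 335.36345597, 197.64154712],
       [  0.        ,   0.        ,   1.        ]]), 'R': array([[ 0.27709417,  0.96084217, -0.00107186],
       [ 0.90934777, -0.26188324,  0.32327048],
       [ 0.3103312 , -0.09055106, -0.946306  ]]), 't': array([-0.62476439, -0.04293441,  0.38163782])}
0.15
```

View pics/scene0.png

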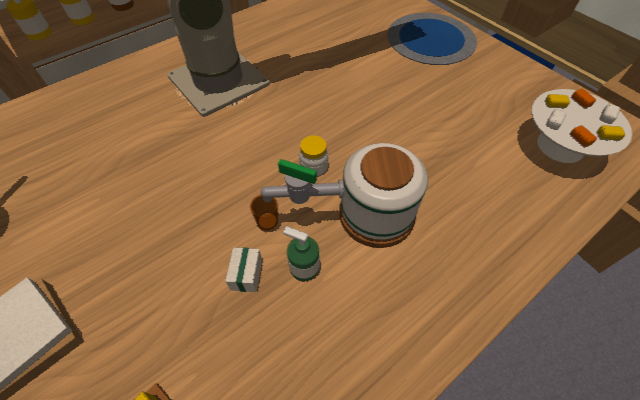

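View pics/top0.png

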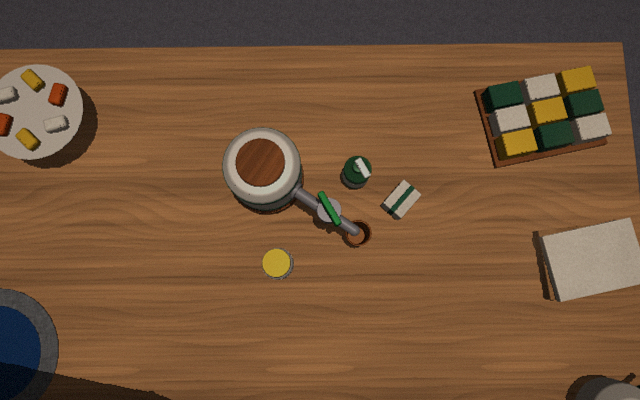

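View pics/wrist0.png

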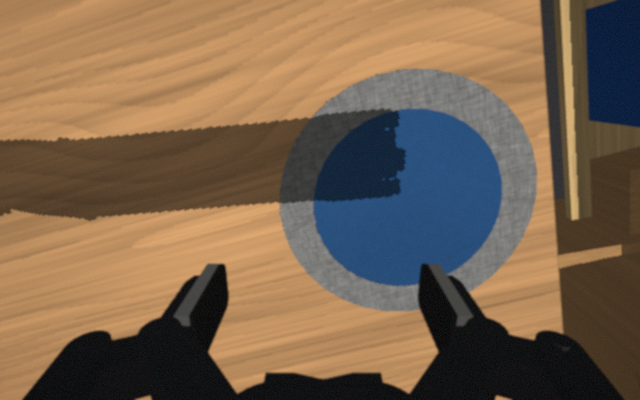

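The scene picture shows the keg at (385,190), the tap and green bar at (298,172), the jar at (265,212), the candle at (313,155), the pump at (303,258) and the box at (243,270). In the top picture the bar is at (329,208), the jar at (357,233) and the keg lid at (260,162). I'll zoom in to measure.

```bash
python3 - <<'E'
import cv2
t=cv2.imread("pics/top0.png");s=cv2.imread("pics/scene0.png")
cv2.imwrite("pics/topz.png",cv2.resize(t[120:290,215:435],None,fx=3.5,fy=3.5,interpolation=cv2.INTER_CUBIC))
cv2.imwrite("pics/scz.png",cv2.resize(s[125:295,220:440],None,fx=3.5,fy=3.5,interpolation=cv2.INTER_CUBIC))
E
```

```text
(no output)
```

View pics/topz.png

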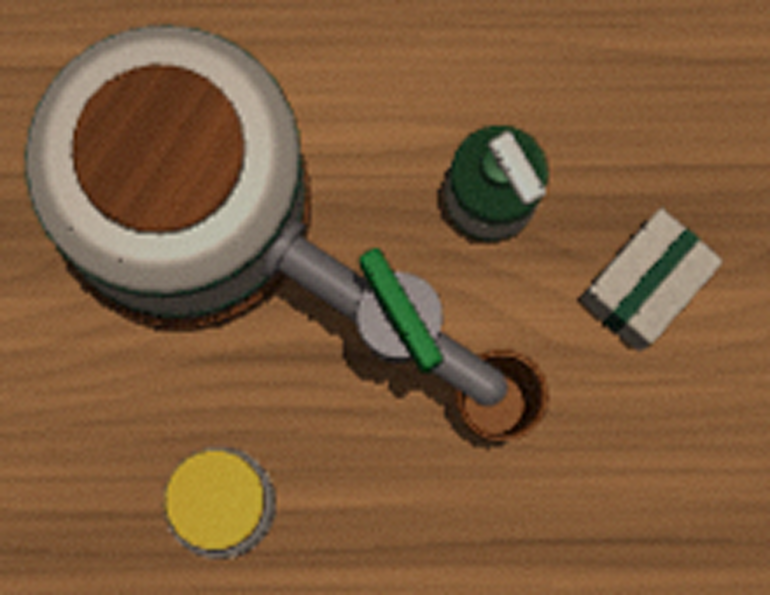

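View pics/scz.png

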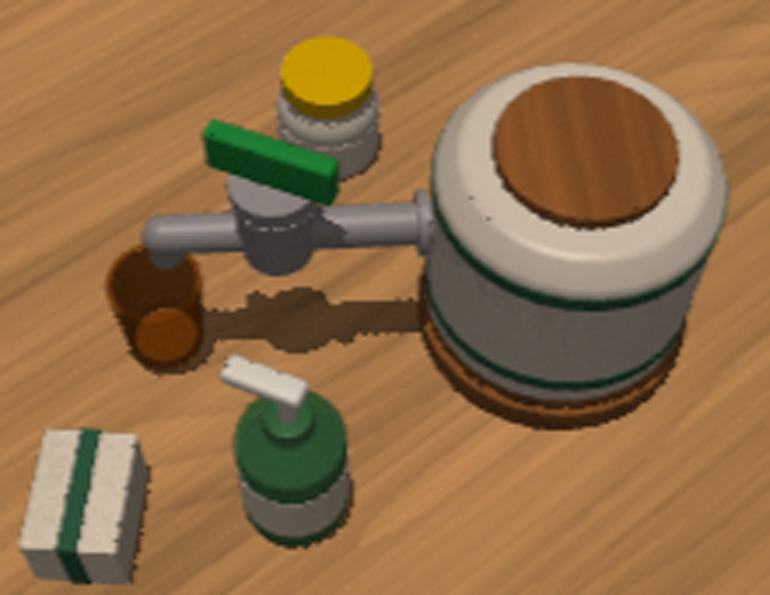

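```bash
cat > h.py <<'E'
import numpy as np,cv2
from workcell import manip
def ray(n,uv,z,info=None):
    i=info or manip.camera_info(n);K,R,t=i["camera_matrix"],i["R"],i["t"]
    d=R.T@np.linalg.solve(K,[uv[0],uv[1],1]);c=-R.T@t
    return c+d*(z-c[2])/d[2]
def proj(n,X,info=None):
    i=info or manip.camera_info(n);p=i["camera_matrix"]@(i["R"]@np.asarray(X)+i["t"]);return p[:2]/p[2]
def seg(im,roi,lo,hi):
    x0,y0,x1,y1=roi;hsv=cv2.cvtColor(im[y0:y1,x0:x1],cv2.COLOR_BGR2HSV)
    m=cv2.inRange(hsv,lo,hi);n,l,st,ce=cv2.connectedComponentsWithStats(m)
    k=1+np.argmax(st[1:,4]);ys,xs=np.nonzero(l==k)
    return np.c_[xs+x0,ys+y0].astype(np.float32)
E
python3 - <<'E'
from h import *
t=cv2.imread("pics/top0.png");s=cv2.imread("pics/scene0.png")
p=seg(t,(310,180,350,235),(50,110,50),(85,255,255))
r=cv2.minAreaRect(p);print(len(p),r)
W=np.array([ray("top",q,0.189)[:2] for q in p]);m=W.mean(0);w,v=np.linalg.eigh(np.cov(W.T));print("bar top mean",m,np.sqrt(w*12),"dir deg",np.degrees(np.arctan2(v[1,1],v[0,1])))
print("lid",ray("top",(215+158/3.5,120+149/3.5),0.178)[:2], ray("scene",(220+586/3.5,125+153/3.5),0.178)[:2])
print("spouttip",ray("top",(215+487/3.5,120+385/3.5),0.105)[:2])
print("cap", ray("top",(215+399/3.5,120+314/3.5),0.157)[:2])
print("jar", ray("top",(215+502/3.5,120+395/3.5),0.07)[:2])
print("candle", ray("top",(215+215/3.5,120+500/3.5),0.08)[:2], ray("scene",(220+327/3.5,125+76/3.5),0.08)[:2])
print("pump", ray("top",(215+495/3.5,120+170/3.5),0.10)[:2])
print("box", ray("top",(215+660/3.5,120+275/3.5),0.05)[:2])
p=seg(s,(270,150,325,190),(50,110,40),(85,255,255));print(len(p),cv2.minAreaRect(p))
E
```

```text
223 ((329.0848083496094, 207.74423217773438), (37.36738586425781, 5.982838153839111), 59.534454345703125)
bar top mean [ 0.55250156 -0.09518651] [0.01216577 0.07675804] dir deg -150.53083746953996
lid [0.65097541 0.04681154] [0.66097425 0.0454144 ]
spouttip [ 0.51462845 -0.15165247]
cap [ 0.55278785 -0.09592664]
jar [ 0.51153843 -0.16384922]
candle [0.44632925 0.02002291] [0.45613649 0.0198796 ]
pump [ 0.65291401 -0.16051705]
box [ 0.59163851 -0.27204745]
509 ((296.89996337890625, 170.79998779296875), (40.79337692260742, 12.965337753295898), 18.434947967529297)
```

```bash
cat >> h.py <<'E'
from scipy.spatial.transform import Rotation as Ro
def plan(target,yaw,n,o=None):
    """tool pointing down, tool-y at yaw(deg); returns n rows"""
    o=o or manip.get_obs();p=o["position"];R=Ro.from_quat(o["ee_rot"])
    y=np.radians(yaw);ty=np.array([np.cos(y),np.sin(y),0]);tz=np.array([0,0,-1.]);tx=np.cross(ty,tz)
    T=Ro.from_matrix(np.c_[tx,ty,tz])
    rv=(R.inv()*T).as_rotvec();out=[]
    for k in range(n):
        Rk=R*Ro.from_rotvec(rv*k/n)
        out.append(np.r_[Rk.inv().apply((np.array(target)-p)/n)*1000,np.degrees(rv)/n])
    return np.round(out,1)
def pose():
    o=manip.get_obs();M=Ro.from_quat(o["ee_rot"]).as_matrix()
    print("t",round(o["clock"],2),"p",o["position"].round(4),"yaw_y",np.degrees(np.arctan2(M[1,1],M[0,1])).round(1),"z",M[:,2].round(3),"F",o["ft_force"].round(1),"M",o["torque"].round(2),"g",round(o["grip_width"]*85.4,1),"j",o["joint_pos"].round(2))
E
python3 - <<'E'
from h import *
pose()
i=manip.camera_info("wrist");print(-i["R"].T@i["t"])
t=cv2.imread("pics/top0.png");s=cv2.imread("pics/scene0.png")
for n,im,roi in(("top",t,(250,230,310,290)),("scene",s,(290,130,340,175))):
    p=seg(im,roi,(20,150,80),(32,255,255));print(n,p.mean(0),p.min(0),p.max(0),ray(n,p.mean(0),.075))
print(proj("scene",[.5525,-.0955,.174]),proj("top",[.5525,-.0955,.189]))
print(plan([.5525,-.0955,.32],-60.5,16).tolist())
E
```

```text
t 0.15 p [0.1731 0.6003 0.2307] yaw_y 73.9 z [-0.    -0.001 -1.   ] F [ 0.3 -0.2 -0.1] M [ 0.02 -0.04  0.01] g 85.4 j [-1.31  0.33 -0.06  1.46  0.02  1.35 -0.09]
[0.09373305 0.62364127 0.3744686 ]
top [275.6853  262.39618] [262. 249.] [289. 276.] [0.44755648 0.02203793 0.075     ]
scene [312.87323 146.62776] [300. 135.] [326. 158.] [0.4514578  0.02167154 0.075     ]
[295.43477219 170.82973664] [329.21899827 207.68014662]
[[-34.8, -35.2, -5.5, -0.0, 0.0, 8.4], [-39.6, -29.8, -5.5, -0.0, 0.0, 8.4], [-43.5, -23.6, -5.6, -0.0, 0.0, 8.4], [-46.5, -17.0, -5.6, -0.0, 0.0, 8.4], [-48.5, -10.1, -5.6, -0.0, 0.0, 8.4], [-49.5, -2.9, -5.6, -0.0, 0.0, 8.4], [-49.3, 4.4, -5.6, -0.0, 0.0, 8.4], [-48.2, 11.6, -5.6, -0.0, 0.0, 8.4], [-46.0, 18.5, -5.6, -0.0, 0.0, 8.4], [-42.8, 25.0, -5.6, -0.0, 0.0, 8.4], [-38.7, 31.0, -5.6, -0.0, 0.0, 8.4], [-33.7, 36.3, -5.6, -0.0, 0.0, 8.4], [-28.1, 40.8, -5.6, -0.0, 0.0, 8.4], [-21.8, 44.5, -5.6, -0.0, 0.0, 8.4], [-15.1, 47.2, -5.6, -0.0, 0.0, 8.4], [-8.0, 48.9, -5.6, -0.0, 0.0, 8.4]]
```

Call:
step_arm([
  [-35,-35,-10,0,0,8.4],
  [-40,-30,-10,0,0,8.4],
  [-43.5,-23.5,-10,0,0,8.4],
  [-46.5,-17,-10,0,0,8.4],
  [-48.5,-10,-6,0,0,8.4],
  [-49.5,-3,-6,0,0,8.4],
  [-49.5,4.5,-6,0,0,8.4],
  [-48,11.5,-6,0,0,8.4],
  [-46,18.5,-6,0,0,8.4],
  [-43,25,-5,0,0,8.4],
  [-38.5,31,-5,0,0,8.4],
  [-33.5,36.5,-4,0,0,8.4],
  [-28,41,0,0,0,8.4],
  [-22,44.5,0,0,0,8.4],
  [-15,47,0,0,0,8.4],
  [-8,49,0,0,0,8.4],
], jaw=60, force=100)

```text
clock: 2.15
position: [0.5374, -0.1291, 0.3158]
ee_rot: [0.975, 0.221, -0.001, 0.001]
ft_force: [0.8, 0.6, 0.1]
grip_width: 0.705
```

```bash
python3 - <<'E'
from h import *
pose()
print(plan([.5525,-.0955,.29],-60.5,6).tolist())
E
```

```text
t 2.15 p [ 0.5374 -0.1291  0.3158] yaw_y -64.5 z [-0.001 -0.001 -1.   ] F [0.8 0.6 0.1] M [ 0.04 -0.03 -0.01] g 60.2 j [-0.51  0.15  0.75  1.55 -0.1   1.48 -0.88]
[[4.7, -4.0, 4.3, 0.0, 0.0, -0.7], [4.7, -3.9, 4.3, 0.0, 0.0, -0.7], [4.8, -3.9, 4.3, 0.0, 0.0, -0.7], [4.8, -3.8, 4.3, 0.0, 0.0, -0.7], [4.9, -3.8, 4.3, 0.0, 0.0, -0.7], [4.9, -3.7, 4.3, 0.0, 0.0, -0.7]]
```

Call:
step_arm([
  [7,-6,6.5,0,0,-1],
  [7,-6,6.5,0,0,-1],
  [7,-6,6.5,0,0,-1],
  [7,-5.5,6.5,0,0,-1],
  [0,0,0,0,0,0],
])

```text
clock: 2.78
position: [0.5522, -0.0945, 0.2873]
ee_rot: [0.967, 0.256, -0.002, 0.001]
ft_force: [0.0, -0.4, -0.1]
grip_width: 0.702
```

```bash
python3 - <<'E'
from h import *
pose()
i=manip.camera_info("wrist");im=manip.camera("wrist");np.savez("w1.npz",**i);cv2.imwrite("pics/wrist1.png",im)
cv2.imwrite("pics/scene1.png",cv2.resize(manip.camera("scene")[60:300,180:450],None,fx=2.5,fy=2.5))
E
```

```text
t 2.77 p [ 0.5522 -0.0945  0.2873] yaw_y -60.4 z [-0.003 -0.002 -1.   ] F [ 0.  -0.4 -0.1] M [0.01 0.01 0.02] g 59.9 j [-0.54  0.18  0.72  1.58 -0.12  1.43 -0.86]
```

View pics/wrist1.png

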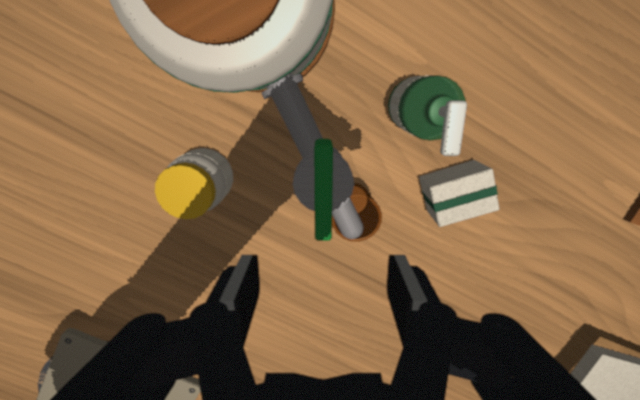

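View pics/scene1.png

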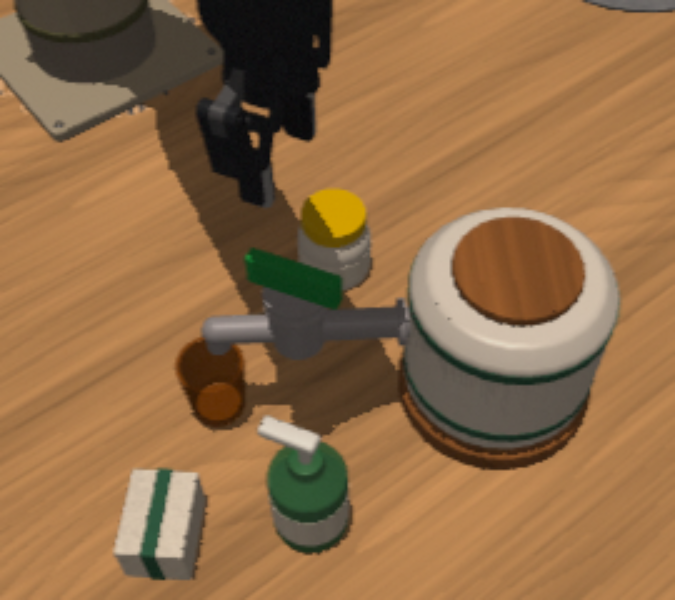

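The wrist view shows the bar upright at column 323 (rows 140–238), aligned with the tool's x. The pipe runs from (283,95) to (349,228). I'll measure the bar's end face and the pipe direction.

```bash
python3 - <<'E'
from h import *
i=dict(np.load("w1.npz"));im=cv2.imread("pics/wrist1.png")
p=seg(im,(300,125,345,245),(50,110,25),(85,255,255));print(len(p),p.min(0),p.max(0))
hsv=cv2.cvtColor(im,cv2.COLOR_BGR2HSV);print(hsv[225:244,322].tolist())
q=p[p[:,1]<231]
W=np.array([ray("wrist",a,.189,i)[:2] for a in q]);m=W.mean(0);w,v=np.linalg.eigh(np.cov(W.T));print("bar top",m,np.sqrt(w*12),np.degrees(np.arctan2(v[1,1],v[0,1])))
cv2.imwrite("pics/w1z.png",cv2.resize(im[60:260,240:400],None,fx=3,fy=3,interpolation=cv2.INTER_CUBIC))
t=cv2.imread("pics/top0.png");cv2.imwrite("pics/t1z.png",cv2.resize(t[175:245,285:380],None,fx=8,fy=8,interpolation=cv2.INTER_CUBIC))
E
```

```text
1643 [315. 139.] [332. 239.]
[[65, 166, 60], [66, 165, 65], [68, 189, 62], [67, 174, 63], [66, 169, 62], [66, 173, 62], [68, 183, 60], [68, 188, 61], [65, 157, 65], [68, 171, 61], [68, 188, 61], [67, 161, 65], [67, 177, 65], [68, 179, 67], [57, 126, 81], [33, 106, 103], [18, 121, 146], [15, 127, 165], [15, 127, 167]]
bar top [ 0.56221383 -0.08915402] [0.0124382  0.07090382] -150.46933259227256
```

View pics/w1z.png

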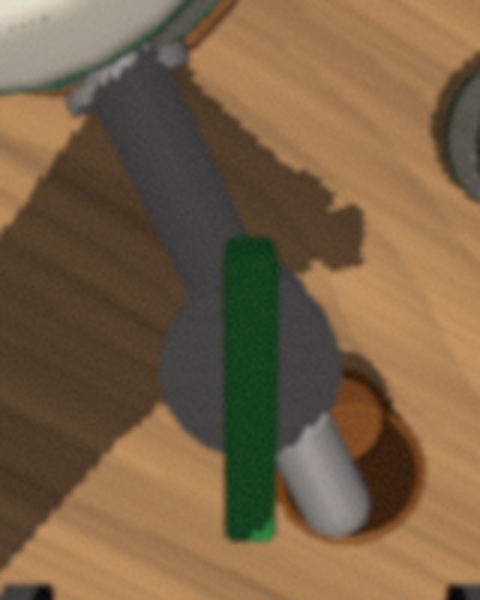

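View pics/t1z.png

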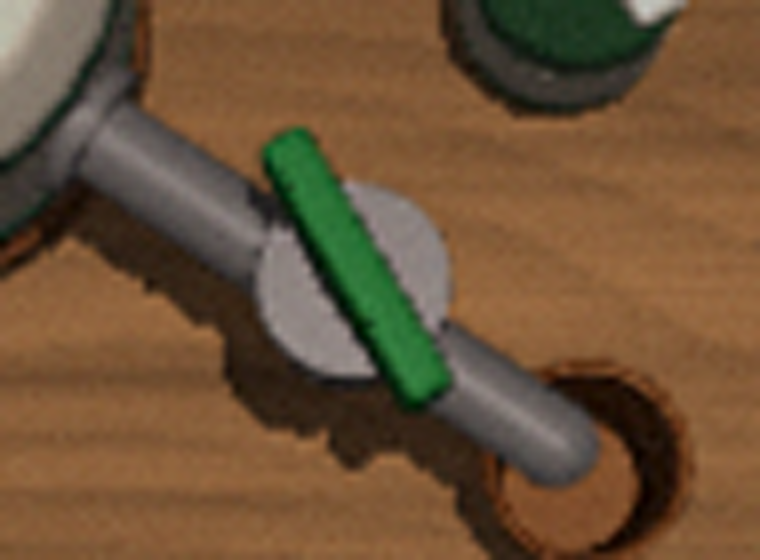

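```bash
cat >> h.py <<'E'
from scipy.optimize import minimize
def boxpts(x,y,yaw,zc):
    c,s=np.cos(yaw),np.sin(yaw)  # yaw = direction of long axis
    return np.array([[x+c*a-s*b,y+s*a+c*b,zc+d] for a in(-.039,.039) for b in(-.007,.007) for d in(-.015,.015)])
def barmask(im,roi,lo=(50,110,25),hi=(85,255,255)):
    m=np.zeros(im.shape[:2],np.uint8);p=seg(im,roi,lo,hi).astype(int);m[p[:,1],p[:,0]]=255;return m
def cost(v,obs):
    e=0
    for info,m in obs:
        P=np.array([proj(None,X,info) for X in boxpts(*v)])
        x0,y0=np.floor(P.min(0)-8).astype(int);x1,y1=np.ceil(P.max(0)+8).astype(int);S=8
        h=cv2.convexHull(((P-[x0,y0]+.5)*S).astype(np.float32)).astype(np.int32)
        r=np.zeros(((y1-y0)*S,(x1-x0)*S),np.uint8);cv2.fillConvexPoly(r,h,255)
        r=cv2.resize(r,(x1-x0,y1-y0),interpolation=cv2.INTER_AREA).astype(float)/255
        mm=m.astype(float)/255;sub=mm[y0:y1,x0:x1]
        e+=(np.sum(np.abs(r-sub))+mm.sum()-sub.sum())/mm.sum()
    return e
def fit(obs,v0):
    sc=np.array([.004,.004,.05,.004]);v0=np.array(v0)
    f=lambda u:cost(v0+u*sc,obs)
    best=None
    for k in range(2):
        r=minimize(f,np.zeros(4) if best is None else best.x,method="Nelder-Mead",options=dict(initial_simplex=np.vstack([np.zeros(4) if best is None else best.x]*5)+np.vstack([np.zeros(4),np.eye(4)]),maxiter=300));best=r
    return v0+r.x*sc,r.fun
E
python3 - <<'E'
from h import *
obs={"top":(manip.camera_info("top"),barmask(cv2.imread("pics/top0.png"),(310,180,350,235))),
"scene":(manip.camera_info("scene"),barmask(cv2.imread("pics/scene0.png"),(270,150,325,190))),
"wrist":(dict(np.load("w1.npz")),barmask(cv2.imread("pics/wrist1.png"),(300,125,345,245)))}
for ks in(("top","scene"),("top","wrist"),("wrist","scene"),("top","scene","wrist")):
    v,c=fit([obs[k] for k in ks],[.5525,-.0955,np.radians(29.5),.174]);print(ks,v[[0,1,3]].round(4),np.degrees(v[2]).round(1),round(c,3))
tz=lambda u,v:(285+(u+.5)/8-.5,175+(v+.5)/8-.5)
wz=lambda u,v:(240+(u+.5)/3-.5,60+(v+.5)/3-.5)
for z in(.11,.13):
  a,b=ray("top",tz(100,150),z),ray("top",tz(555,440),z);d=a-b;print("pipe top",np.degrees(np.arctan2(d[1],d[0])),a[:2],b[:2],np.linalg.norm(d))
  a,b=ray(None,wz(140,85),z,obs["wrist"][0]),ray(None,wz(338,510),z,obs["wrist"][0]);d=a-b;print("pipe wr",np.degrees(np.arctan2(d[1],d[0])),a[:2],b[:2])
print("cap top",ray("top",tz(353,282),.159),"wr",ray(None,wz(250,365),.159,obs["wrist"][0]))
E
```

```text
('top', 'scene') [ 0.5537 -0.0946  0.1736] 28.8 0.427
('top', 'wrist') [ 0.5541 -0.0943  0.1677] 29.7 0.35
('wrist', 'scene') [ 0.5537 -0.0934  0.1718] 28.7 0.342
('top', 'scene', 'wrist') [ 0.554  -0.0941  0.1724] 29.0 0.585
pipe top 56.50107353746059 [ 0.59663917 -0.02763251] [ 0.51509188 -0.15084204] 0.14775164762660925
pipe wr 54.079346907653516 [ 0.60456322 -0.02671905] [ 0.51374689 -0.15208173]
pipe top 56.5010735374606 [ 0.59318581 -0.02828197] [ 0.51308783 -0.14930173] 0.14512569794558405
pipe wr 54.07934690765352 [ 0.6058878  -0.02834669] [ 0.52073567 -0.14589051]
cap top [ 0.55230918 -0.09520996  0.159     ] wr [ 0.55676484 -0.09225055  0.159     ]
```

```bash
python3 - <<'E'
from h import *
print(plan([.5537,-.0943,.164],-60.6,6).tolist())
E
```

```text
[[0.4, -0.1, 20.7, 0.0, 0.0, 0.0], [0.4, -0.1, 20.7, 0.0, 0.0, 0.0], [0.4, -0.1, 20.7, 0.0, 0.0, 0.0], [0.4, -0.1, 20.7, 0.0, 0.0, 0.0], [0.4, -0.1, 20.7, 0.0, 0.0, 0.0], [0.4, -0.1, 20.7, 0.0, 0.0, 0.0]]
```

Call:
step_arm([
  [0.5,-0.1,20,0,0,0],
  [0.5,-0.1,20,0,0,0],
  [0.5,-0.1,20,0,0,0],
  [0.5,-0.1,20,0,0,0],
  [0.5,-0.1,18,0,0,0],
  [0,0,12,0,0,0],
  [0,0,6,0,0,0],
  [0,0,0,0,0,0],
])

```text
clock: 3.88
position: [0.5551, -0.0969, 0.1714]
ee_rot: [0.967, 0.253, 0.002, 0.002]
ft_force: [-0.3, -0.4, -0.6]
grip_width: 0.705
```

```bash
python3 - <<'E'
from h import *
pose()
i=manip.camera_info("wrist");im=manip.camera("wrist");np.savez("w2.npz",**i);cv2.imwrite("pics/wrist2.png",im)
E
```

```text
t 3.88 p [ 0.5551 -0.0969  0.1714] yaw_y -60.7 z [ 0.004 -0.002 -1.   ] F [-0.3 -0.4 -0.6] M [-0.   -0.01  0.02] g 60.2 j [-0.51  0.27  0.7   1.74 -0.19  1.19 -0.81]
```

View pics/wrist2.png

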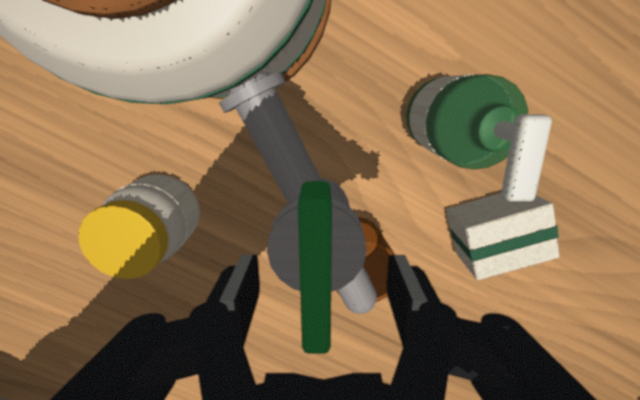

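The bar is at column 316 and the jaw midpoint is about 323, so the tool is 2.8 mm off in y. That agrees with the fitted axis. I'll correct it, lower, and grip.

Call:
step_arm([
  [0,-2,4,0,0,0],
  [0,-0.9,4,0,0,0],
  [0,0,0,0,0,0],
])

```text
clock: 4.3
position: [0.5544, -0.0942, 0.1641]
ee_rot: [0.967, 0.253, 0.003, 0.002]
ft_force: [-0.3, -0.4, -0.4]
grip_width: 0.698
```

```bash
python3 - <<'E'
from h import *
pose()
print(plan([.5537,-.0943,.163],-60.7,1).tolist())
E
```

```text
t 4.3 p [ 0.5544 -0.0942  0.1641] yaw_y -60.7 z [ 0.006 -0.002 -1.   ] F [-0.3 -0.4 -0.4] M [-0.01  0.02  0.05] g 59.6 j [-0.51  0.28  0.7   1.76 -0.19  1.17 -0.81]
[[-0.7, -0.3, 1.1, 0.3, -0.3, 0.0]]
```

Call:
step_arm([
  [0,0,0,0.3,-0.3,0],
  [0,0,0,0,0,0],
  [0,0,0,0,0,0],
  [0,0,0,0,0,0],
  [0,0,0,0,0,0],
], jaw=5, force=100)

```text
clock: 4.92
position: [0.5543, -0.0936, 0.1653]
ee_rot: [0.967, 0.253, -0.001, -0.001]
ft_force: [-0.9, 1.0, 0.2]
grip_width: 0.207
```

```bash
python3 - <<'E'
from h import *
pose()
i=manip.camera_info("wrist");im=manip.camera("wrist");np.savez("w3.npz",**i);cv2.imwrite("pics/wrist3.png",im)
E
```

```text
t 4.92 p [ 0.5543 -0.0936  0.1653] yaw_y -60.7 z [-0.002  0.002 -1.   ] F [-0.9  1.   0.2] M [0.03 0.25 0.  ] g 17.6 j [-0.5   0.28  0.7   1.75 -0.19  1.19 -0.81]
```

View pics/wrist3.png

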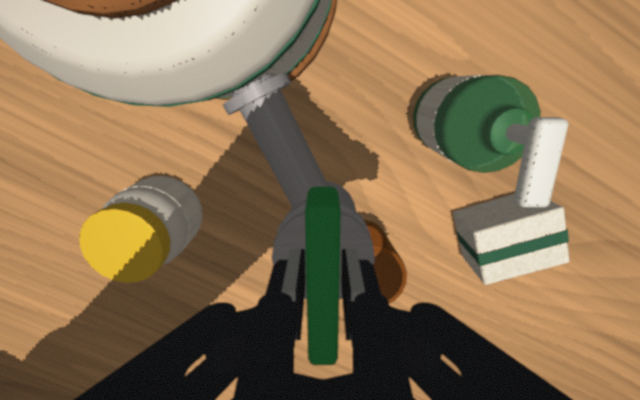

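The jaws are closing evenly on the bar, which is centred at column 323. They are at 17.6 mm and still moving.

Call:
step_arm([
  [0,0,0,0,0,0],
  [0,0,0,0,0,0],
  [0,0,0,0,0,0],
])

```text
clock: 5.35
position: [0.5543, -0.0936, 0.1652]
ee_rot: [0.967, 0.253, -0.001, -0.001]
ft_force: [-1.2, 1.5, 1.7]
grip_width: 0.208
```

```bash
python3 - <<'E'
from h import *
pose()
E
```

```text
t 5.35 p [ 0.5543 -0.0936  0.1652] yaw_y -60.7 z [-0.002  0.001 -1.   ] F [-1.2  1.5  1.7] M [ 0.11  0.3  -0.04] g 17.7 j [-0.5   0.28  0.7   1.75 -0.2   1.19 -0.81]
```

Call:
step_arm([
  [0,0,4,0,0,0],
  [0,0,4,0,0,0],
])

```text
clock: 5.6
position: [0.5551, -0.0937, 0.1623]
ee_rot: [0.967, 0.253, 0.001, -0.002]
ft_force: [-19.4, 5.2, 39.5]
grip_width: 0.204
```

```bash
python3 - <<'E'
from h import *
pose()
E
```

```text
t 5.6 p [ 0.5551 -0.0937  0.1623] yaw_y -60.7 z [ 0.     0.004 -1.   ] F [-19.4   5.2  39.5] M [1.04 4.46 0.05] g 17.5 j [-0.5   0.28  0.7   1.75 -0.2   1.18 -0.8 ]
```

Call:
step_arm([
  [-0.7,-0.5,2.5,0,0,6],
  [0,0,3,0,0,6],
])

```text
clock: 5.85
position: [0.5547, -0.0936, 0.1611]
ee_rot: [0.989, 0.148, 0.002, -0.003]
ft_force: [-10.7, 2.7, 20.0]
grip_width: 0.203
```

```bash
python3 - <<'E'
from h import *
pose()
print(plan([.5543,-.0936,.16],-80,1).tolist())
E
```

```text
t 5.85 p [ 0.5547 -0.0936  0.1611] yaw_y -73.0 z [ 0.003  0.007 -1.   ] F [-10.7   2.7  20. ] M [0.53 2.41 0.27] g 17.3 j [-0.53  0.29  0.73  1.76 -0.22  1.18 -1.  ]
[[-0.4, -0.1, 1.1, -0.4, -0.2, 7.0]]
```

Call:
step_arm([
  [-0.4,-0.1,3.5,-0.4,-0.2,5],
  [-0.2,0,3.5,0,0,5],
  [-0.2,0,3.5,0,0,5],
])

```text
clock: 6.22
position: [0.5548, -0.0936, 0.1575]
ee_rot: [1.0, 0.013, 0.002, -0.002]
ft_force: [-14.5, 3.8, 30.4]
grip_width: 0.207
```

```bash
python3 - <<'E'
from h import *
pose()
print(plan([.5543,-.0936,.157],-90,1).tolist())
i=manip.camera_info("wrist");im=manip.camera("wrist");np.savez("w4.npz",**i);cv2.imwrite("pics/wrist4.png",im)
cv2.imwrite("pics/scene4.png",cv2.resize(manip.camera("scene")[100:240,220:400],None,fx=4,fy=4))
E
```

```text
t 6.22 p [ 0.5548 -0.0936  0.1575] yaw_y -88.5 z [ 0.004  0.004 -1.   ] F [-14.5   3.8  30.4] M [0.83 3.22 0.16] g 17.7 j [-0.56  0.3   0.78  1.76 -0.23  1.17 -1.26]
[[-0.5, -0.0, 0.5, -0.2, -0.2, 1.5]]
```

View pics/wrist4.png

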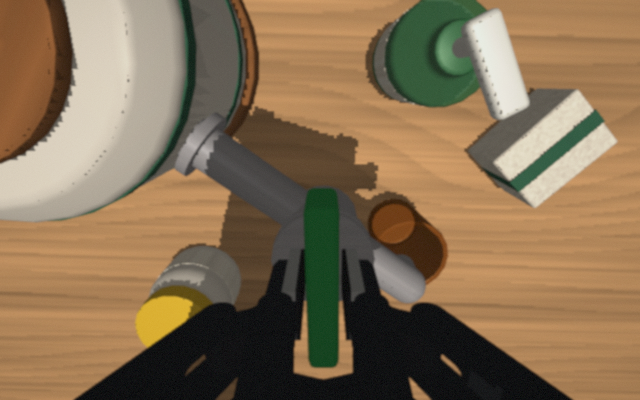

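View pics/scene4.png

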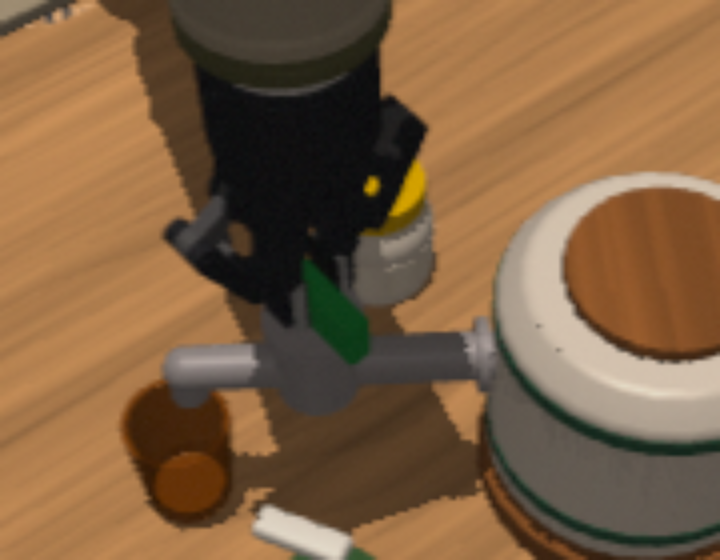

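The bar is turning with the fingers and sinking, and the jar is standing. Continuing.

Call:
step_arm([
  [-0.5,0,3.5,-0.2,-0.2,5],
  [-0.3,0,3.5,0,0,5],
  [-0.3,0.2,3.5,0,0,5],
  [-0.2,0.2,3,0,0,5],
])

```text
clock: 6.82
position: [0.5549, -0.0937, 0.1561]
ee_rot: [0.986, -0.165, 0.002, -0.005]
ft_force: [-17.3, 5.3, 36.1]
grip_width: 0.201
```

```bash
python3 - <<'E'
from h import *
pose()
print(plan([.5543,-.0936,.155],-124.7,3).tolist())
E
```

```text
t 6.83 p [ 0.5549 -0.0937  0.1561] yaw_y -109.0 z [ 0.005  0.009 -1.   ] F [-17.3   5.3  36.1] M [0.94 3.92 0.45] g 17.2 j [-0.61  0.32  0.84  1.77 -0.27  1.17 -1.59]
[[-0.2, 0.1, 0.4, -0.2, 0.0, 5.2], [-0.2, 0.1, 0.4, -0.2, 0.0, 5.2], [-0.2, 0.1, 0.4, -0.2, 0.0, 5.2]]
```

Call:
step_arm([
  [-0.2,0.1,3,-0.3,0,5],
  [-0.2,0.1,3,-0.2,0,5],
  [-0.2,0.1,3,0,0,5],
])

```text
clock: 7.2
position: [0.555, -0.0936, 0.1561]
ee_rot: [0.955, -0.296, 0.0, -0.004]
ft_force: [-18.3, 4.8, 37.3]
grip_width: 0.202
```

```bash
python3 - <<'E'
from h import *
pose()
i=manip.camera_info("wrist");im=manip.camera("wrist");np.savez("w5.npz",**i);cv2.imwrite("pics/wrist5.png",im)
t=manip.camera("top");cv2.imwrite("pics/top5.png",cv2.resize(t[150:260,250:400],None,fx=5,fy=5))
E
```

```text
t 7.2 p [ 0.555  -0.0936  0.1561] yaw_y -124.4 z [ 0.003  0.008 -1.   ] F [-18.3   4.8  37.3] M [0.87 3.98 0.44] g 17.2 j [-0.65  0.34  0.89  1.77 -0.29  1.18 -1.84]
```

View pics/wrist5.png

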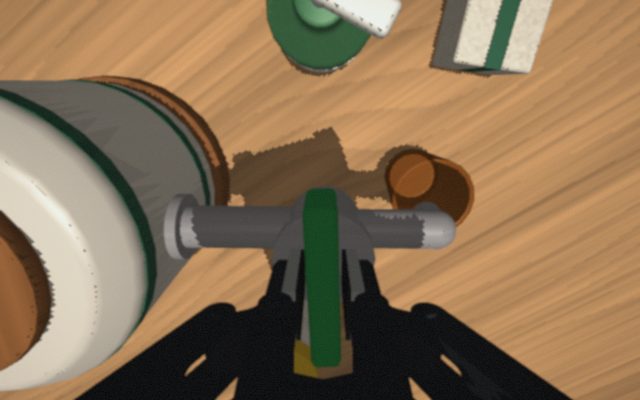

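The pipe lies nearly level in the image (rows 227–230) and the bar is upright. z has held at 0.1561 over the last 15°, so the cap appears to be home. I'll check the angle precisely.

```bash
python3 - <<'E'
from h import *
i=dict(np.load("w5.npz"));im=cv2.imread("pics/wrist5.png")
g=cv2.resize(im[180:275,170:470],None,fx=2.6,fy=2.6,interpolation=cv2.INTER_CUBIC);cv2.imwrite("pics/w5z.png",g)
p=seg(im,(295,180,345,375),(50,110,25),(85,255,255))
rows=np.arange(200,350,5);c=[(p[p[:,1]==r,0].min(),p[p[:,1]==r,0].max()) for r in rows];c=np.array(c)
print(c[::5].tolist())
mid=c.mean(1);A=np.polyfit(rows,mid,1)
a,b=[ray(None,(np.polyval(A,r),r),.18,i) for r in(200,345)];d=a-b;print("bar",np.degrees(np.arctan2(d[1],d[0])),a,b)
E
```

```text
[[306.0, 335.0], [304.0, 337.0], [304.0, 337.0], [306.0, 338.0], [308.0, 338.0], [310.0, 339.0]]
bar -32.41659990127873 [ 0.59057058 -0.11589217  0.18      ] [ 0.53279474 -0.07920302  0.18      ]
```

View pics/w5z.png

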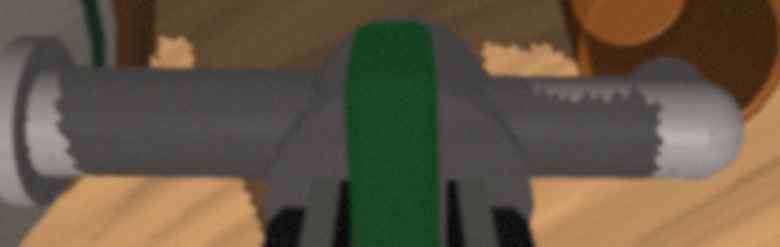

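View pics/top5.png

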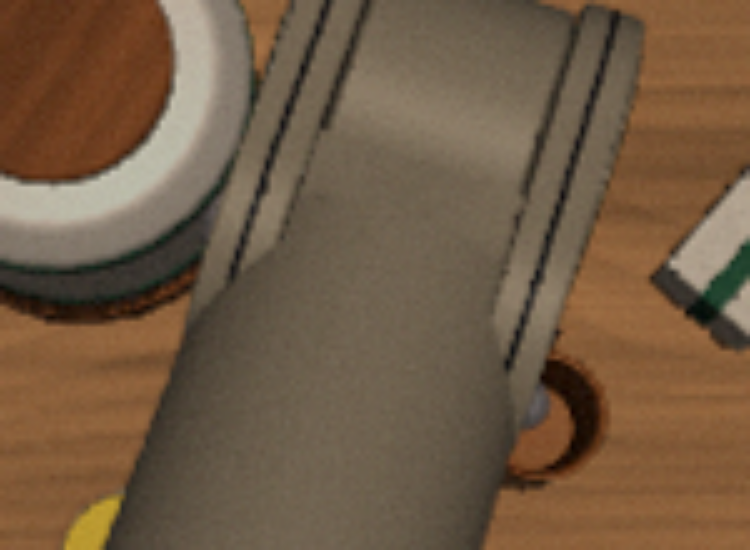

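```bash
python3 - <<'E'
from h import *
i=dict(np.load("w5.npz"))
im=cv2.imread("pics/wrist5.png");g=cv2.cvtColor(im,cv2.COLOR_BGR2GRAY).astype(int)
for x in(210,230,250,260,370,385,395,400,410,420):
    print(x,g[198:258:2,x].tolist())
z=lambda u,v:(170+(u+.5)/2.6-.5,180+(v+.5)/2.6-.5)
for h in(.11,.125):
    a,b=ray(None,z(160,122),h,i),ray(None,z(600,128),h,i);d=a-b;print(np.degrees(np.arctan2(d[1],d[0])),a[:2],b[:2])
E
```

```text
210 [66, 65, 67, 66, 64, 66, 66, 69, 73, 73, 72, 72, 73, 75, 76, 78, 78, 77, 73, 73, 75, 74, 70, 71, 77, 145, 164, 161, 159, 158]
230 [94, 110, 115, 140, 85, 66, 67, 69, 70, 74, 73, 74, 76, 76, 79, 78, 79, 75, 74, 75, 74, 74, 72, 72, 71, 115, 136, 144, 148, 154]
250 [74, 73, 72, 73, 67, 66, 66, 70, 74, 72, 73, 75, 75, 77, 79, 79, 80, 75, 76, 74, 73, 73, 71, 72, 70, 127, 158, 159, 150, 144]
260 [78, 78, 80, 78, 70, 67, 67, 66, 70, 72, 72, 74, 76, 77, 79, 81, 80, 79, 74, 74, 74, 72, 72, 74, 71, 107, 144, 150, 154, 159]
370 [96, 142, 148, 146, 150, 137, 72, 67, 71, 71, 71, 74, 72, 78, 79, 82, 83, 79, 73, 69, 66, 71, 75, 76, 73, 73, 77, 75, 74, 75]
385 [74, 129, 152, 146, 149, 144, 81, 86, 100, 103, 83, 74, 74, 73, 78, 80, 83, 79, 76, 76, 75, 73, 72, 69, 73, 122, 155, 160, 162, 161]
395 [63, 71, 81, 80, 89, 85, 71, 85, 94, 77, 74, 73, 74, 74, 77, 80, 81, 80, 78, 75, 75, 74, 71, 73, 70, 116, 161, 162, 159, 158]
400 [47, 42, 41, 45, 48, 51, 67, 84, 99, 95, 75, 74, 71, 76, 77, 78, 81, 80, 78, 75, 77, 73, 72, 70, 69, 120, 160, 158, 158, 155]
410 [49, 40, 42, 41, 44, 52, 65, 85, 100, 101, 81, 73, 73, 74, 76, 78, 81, 80, 72, 74, 73, 74, 72, 71, 67, 107, 152, 149, 149, 148]
420 [41, 42, 52, 63, 67, 65, 68, 83, 99, 111, 117, 91, 73, 74, 73, 78, 80, 76, 77, 74, 74, 76, 72, 69, 82, 119, 147, 150, 149, 147]
54.96566963095175 [ 0.58722175 -0.04595377] [ 0.52720573 -0.13155632]
54.965669630951794 [ 0.59013211 -0.05352256] [ 0.53486053 -0.13235797]
```

The bar is at 147.6° and the pipe at 55.0°, against 55.3° from the top view. Shut is therefore about 145.1°, which leaves roughly 2.5° more to turn while pushing.

Call:
step_arm([
  [-0.3,0.1,3,-0.3,0.2,2.5],
  [0,0,3,0,0,0],
])

```text
clock: 7.55
position: [0.555, -0.0936, 0.1561]
ee_rot: [0.949, -0.317, 0.001, -0.003]
ft_force: [-19.1, 5.4, 40.3]
grip_width: 0.205
```

```bash
python3 - <<'E'
from h import *
pose()
i=manip.camera_info("wrist");im=manip.camera("wrist");cv2.imwrite("pics/wrist6.png",im)
p=seg(im,(295,180,345,375),(50,110,25),(85,255,255))
rows=np.arange(200,350,5);c=np.array([(p[p[:,1]==r,0].min(),p[p[:,1]==r,0].max()) for r in rows])
A=np.polyfit(rows,c.mean(1),1)
a,b=[ray(None,(np.polyval(A,r),r),.18,i) for r in(200,345)];d=a-b;print("bar",np.degrees(np.arctan2(d[1],d[0])))
E
```

```text
t 7.55 p [ 0.555  -0.0936  0.1561] yaw_y -126.9 z [ 0.004  0.006 -1.   ] F [-19.1   5.4  40.3] M [0.97 4.38 0.43] g 17.5 j [-0.66  0.34  0.9   1.77 -0.29  1.17 -1.88]
bar -35.04208903073885
```

Call:
step_arm([
  [0,0,0,0,0,0],
  [0,0,0,0,0,0],
])

```text
clock: 7.85
position: [0.5543, -0.0934, 0.1569]
ee_rot: [0.949, -0.316, 0.0, -0.004]
ft_force: [-0.3, 0.3, -1.1]
grip_width: 0.206
```

```bash
python3 - <<'E'
from h import *
pose()
E
```

```text
t 7.85 p [ 0.5543 -0.0934  0.1569] yaw_y -126.8 z [ 0.003  0.007 -1.   ] F [-0.3  0.3 -1.1] M [-0.03  0.18  0.28] g 17.6 j [-0.66  0.34  0.9   1.77 -0.29  1.18 -1.88]
```

Call:
step_arm([
  [0,0,0,0,0,0],
  [0,0,0,0,0,0],
  [0,0,0,0,0,0],
  [0,0,0,0,0,0],
], jaw=55)

```text
clock: 8.35
position: [0.5548, -0.0938, 0.1565]
ee_rot: [0.949, -0.316, 0.001, -0.003]
ft_force: [1.3, -0.2, -0.1]
grip_width: 0.639
```

Call:
step_arm([
  [0,0,-5,0,0,0],
  [0,0,-10,0,0,0],
  [0,0,-20,0,0,0],
  [0,0,-25,0,0,0],
  [0,0,-25,0,0,0],
  [0,0,-25,0,0,0],
  [0,0,-25,0,0,0],
  [0,0,0,0,0,0],
])

```text
clock: 9.35
position: [0.5545, -0.0955, 0.3007]
ee_rot: [0.948, -0.317, 0.003, -0.004]
ft_force: [0.1, 0.1, 0.8]
grip_width: 0.643
```

```bash
python3 - <<'E'
from h import *
pose()
i=manip.camera_info("wrist");im=manip.camera("wrist");np.savez("w7.npz",**i);cv2.imwrite("pics/wrist7.png",im)
cv2.imwrite("pics/scene7.png",manip.camera("scene"));s=cv2.imread("pics/scene7.png")
cv2.imwrite("pics/scene7z.png",cv2.resize(s[125:295,220:440],None,fx=3.5,fy=3.5,interpolation=cv2.INTER_CUBIC))
E
```

```text
t 9.35 p [ 0.5545 -0.0955  0.3007] yaw_y -127.0 z [ 0.007  0.006 -1.   ] F [0.1 0.1 0.8] M [-0.03  0.    0.01] g 54.9 j [-0.72  0.21  0.96  1.57 -0.18  1.45 -1.96]
```

View pics/wrist7.png

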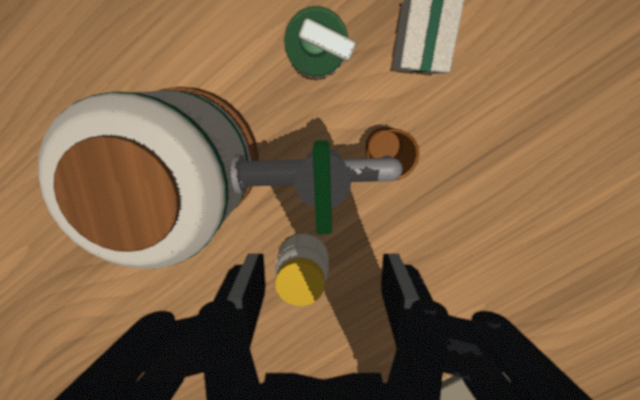

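View pics/scene7z.png

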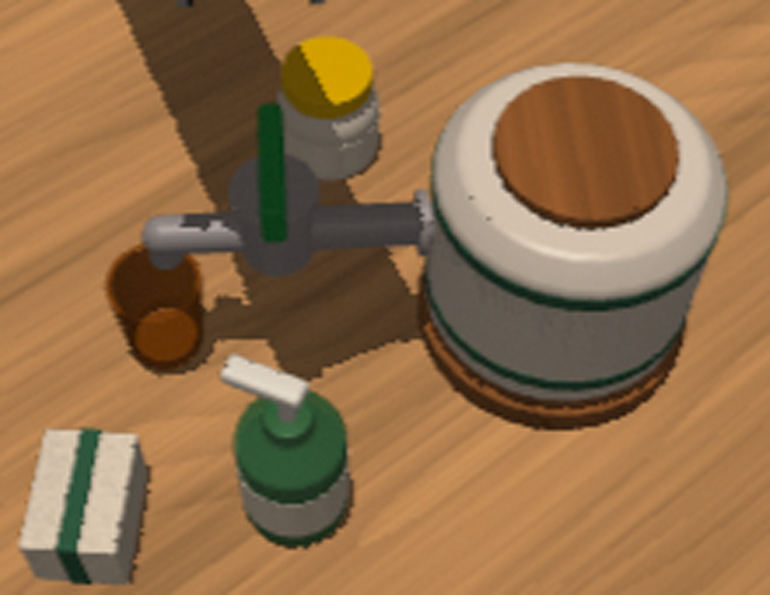

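The bar is square across the spout, no red neck shows and all the goods are standing. I'll move the arm aside to check angle and height from the fixed cameras.

Call:
step_arm([
  [0,25,0,0,0,0],
  [0,35,0,0,0,0],
  [0,35,0,0,0,0],
  [0,35,0,0,0,0],
  [0,35,0,0,0,0],
  [0,25,0,0,0,0],
  [0,0,0,0,0,0],
])

```text
clock: 10.32
position: [0.4289, -0.2558, 0.2921]
ee_rot: [0.948, -0.319, -0.003, -0.003]
ft_force: [0.5, 0.9, 0.1]
grip_width: 0.645
```

```bash
python3 - <<'E'
from h import *
pose()
t=manip.camera("top");s=manip.camera("scene");cv2.imwrite("pics/top8.png",t);cv2.imwrite("pics/scene8.png",s)
cv2.imwrite("pics/top8z.png",cv2.resize(t[120:290,215:435],None,fx=3.5,fy=3.5,interpolation=cv2.INTER_CUBIC))
cv2.imwrite("pics/scene8z.png",cv2.resize(s[125:225,220:345],None,fx=6,fy=6,interpolation=cv2.INTER_CUBIC))
w=(dict(np.load("w7.npz")),barmask(cv2.imread("pics/wrist7.png"),(305,130,340,245)))
obs={"top":(manip.camera_info("top"),barmask(t,(300,180,360,240))),"scene":(manip.camera_info("scene"),barmask(s,(270,150,325,200))),"wrist":w}
for ks in(("top","scene"),("wrist","scene"),("top","scene","wrist")):
    try:
        v,c=fit([obs[k] for k in ks],[.554,-.094,np.radians(145),.166]);print(ks,v[[0,1,3]].round(4),np.degrees(v[2]).round(1),round(c,3))
    except Exception as e: print(ks,e)
E
```

```text
t 10.32 p [ 0.4289 -0.2558  0.2921] yaw_y -127.2 z [-0.003  0.008 -1.   ] F [0.5 0.9 0.1] M [ 0.01 -0.05  0.01] g 55.1 j [-0.62 -0.02  1.08  1.73  0.01  1.43 -1.76]
('top', 'scene') [ 0.5536 -0.0935  0.161 ] 146.3 0.454
('wrist', 'scene') [ 0.5527 -0.0917  0.1593] 146.0 0.281
('top', 'scene', 'wrist') [ 0.5534 -0.0929  0.1611] 145.8 0.616
```

View pics/top8z.png

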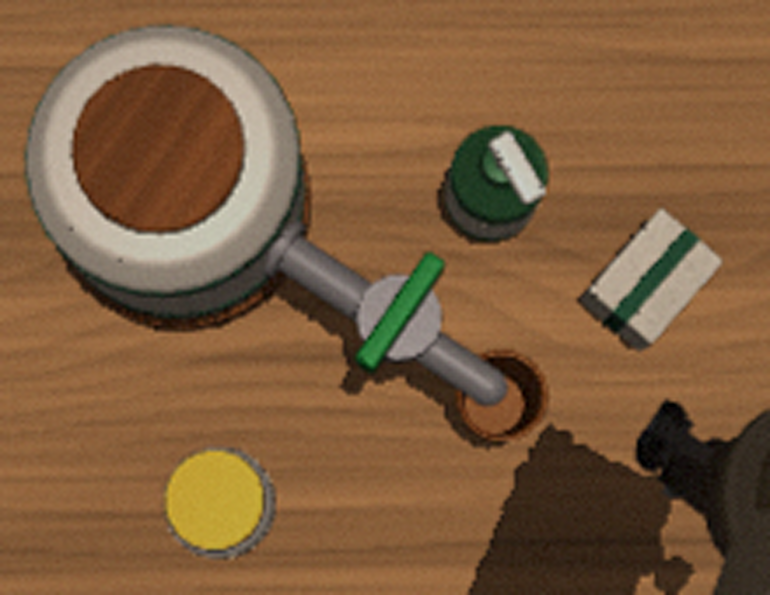

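View pics/scene8z.png

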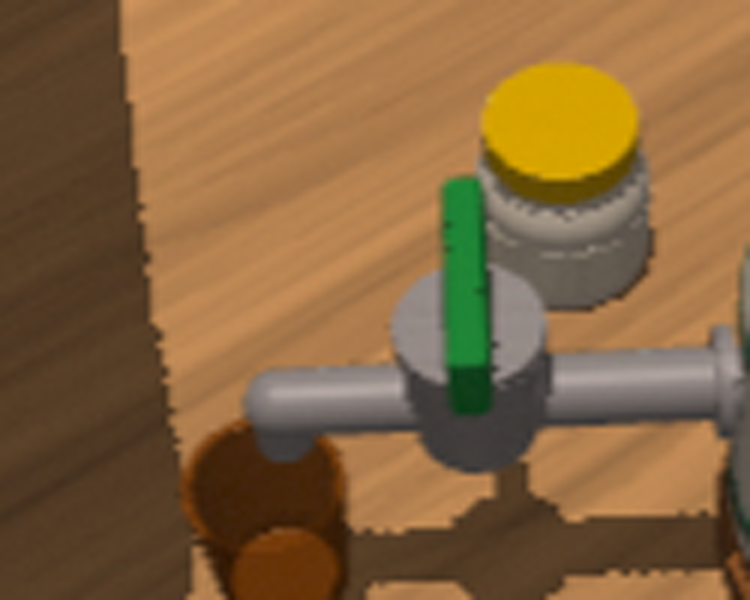

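```bash
python3 - <<'E'
from workcell import manip
print(manip.hand_in(), manip.get_obs()["clock"])
E
```

```text
the job is handed in; nothing more can be done
the job is handed in; nothing more can be done
```

I pushed the plug down and turned its bar about 64° clockwise with the push held throughout. The plug is home and shut, and I handed the job in about 10 s into the 42 s allowed.

**Push and turn:** The wrist force peaked at about 45 N in total, with 20–40 N of that straight down. Before turning I gave one short straight push that read 39.5 N, slightly above the 35 N given for jamming, and the tool moved down about 3 mm.

**Last checks:**
- **Cap:** The tool height stopped falling and stayed at 0.1561 m over the last 15° or more of turn. No red neck or gap at the collar shows from any camera.
- **Bar angle:** The bar stands at about 146° (fits gave 145.8–146.3°). Straight across the spout is about 145°, so it is square to within 1–2°, roughly the accuracy of the measurement.
- **Holding by itself:** The plug kept its position after I let go. It still looked the same about 2 s later with the arm clear.
- **Goods:** The jar, pump bottle, candle and gift box stand where they were.

**What disagreed:** The camera fits put the middle of the bar about 5 mm lower than the 166 mm it should be when home. They also showed about 12 mm of drop, where the arm measured about 9 mm. I put this down to fit error, because the plug cannot go below its collar. The gripper read 17.5 mm on the 14 mm bar, but the bar did not slip noticeably.

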